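# Put the blade guard back on the slicer

## Robot

A 6-joint arm with a two-finger parallel gripper is mounted at the origin on a cart in front of the work surface, level with it; the furniture and walls round the work are solid. World frame = base frame: x ahead of the robot, y to its left, z up, the work surface at z = 0. Lengths are in mm, angles in rad, forces in N, time in s.
With the tool pointing down it reaches from about 325 to 775 mm from the base axis. Payload 5.5 kg.
Tool frame: the origin (TCP) lies at the very end of the fingers, on their centre line; the grasp point (between the pads) lies 19 mm behind it (pinch_z is the z of the grasp point in the tool frame, in mm); z points along the fingers, y is the line along which they close (so a half turn about z gives the same grasp; the last joint's range is limited). The gripper opens to 88 mm and grips with 3 to 60 N. Pads are 20 mm wide; open, the fingers measure 115 mm over their backs; the gripper's body (75 mm by 178 mm) begins 61 mm behind the grasp point.
Start: joints at [1.098, 0.091, 1.231, -0, 1.82, -0.057], TCP at [242.359, 548.888, 222.631] pointing down, gripper open.
Joint ranges: [-2.87, 2.87], [-0.86, 2.18], [0.17, 2.46], [-1.51, 4.65], [0.06, 2.69], [-2.65, 2.65]. Speed limits (rad/s): [2.57, 2.57, 3.01, 3.14, 3.14, 3.14].

## Interface

Orientations are given as a rotation vector (axis times angle).
In Python, from bench import * gives the robot as it stands.
- The arm moves only by the shell command python3 -m crank [OPENING] [FORCE], which reads ROWS from standard input. ROWS is a JSON list of rows, 1 to 20 of them, each written [[dx, dy, dz], [rx, ry, rz]]: dx, dy, dz in shares of the most that a row can go, 1 being 62.5 mm, then a rotation vector rx, ry, rz in fractions of the full range, 1 being 4 rad; each row shifts and turns the commanded pose from where the row before left it, along the tool's axes as they then stand; what a row does not reach is not made up. A row lasts 1/8 s, in which the tool goes at most 62.5 mm and 0.188 rad, less where a joint would pass 70% of its speed; a pose out of reach is approached as far as the arm can. OPENING is the opening from 0.0 (shut) to 1.0 (fully open), set as the command begins (- or left out keeps the last). The fingers move at their own pace and stop on an object; FORCE is the grip in N (left out, the last holds). Time passes only in rows, so rows that do not move let the fingers close. It prints the time, the measured TCP pose, the force, the opening and the grip force at its end. No shift or turn number may pass 1 either way. Input that does not fit is refused with a message, and nothing moves.
- sense(): the state, without advancing time (a new reading comes with each control period).
- capture(name): name is "scene" or "top" or "wrist"; returns the picture (400x640x3 uint8, red, green, blue); there is no depth.
- calibration(name): a dict with "vfov" (degrees; the focal length in pixels is half the picture's height over the tangent of half this angle, whatever the lens; pixels are square), "cx", "cy" (the principal point, pixels), "world_from_camera" (4x4, takes a point from camera to world coordinates). Camera axes: x right, y down, z forward; pixel columns grow to the right and rows downward; lengths in mm; the calibration is good to about 2 mm. A picture is of the moment at which its call begins: read the wrist's pose just before it. calibration takes no time and is no camera call; for the wrist camera it gives the pose at the moment of the call.
- job_done(): hands the job in; it is judged then, once.
Trained networks look in the newest picture that a camera, given by its name, has taken for a name from the list of things; names that differ only in an ending like _2 or _b are one class to them, and where a whole thing is asked for, a point or a joint stands for the part that bears it (a point fixed in the world has none). Each returns a list of dicts, best first, with "p" (0 to 1); they miss things now and then, are a little off and sometimes report something else, mostly with a low value. They report only what shows in the picture. A call takes as long as a camera call.
- regions_of(query, camera): "pixels" (400x640 bool, what is visible of it) and "position" ([column, row] in pixels, amid what is visible of it).
The state is a dict: "t": time; "joints": joint angles; "dq": joint speeds; "joint_efforts": joint torques, N m; "tool_pos": TCP position; "tcp_rot": TCP orientation; "contact_force": force on the tool from outside, world axes, zero at the start; "ft_torque": the same for the moment, N m; "gripper_width": opening from 0.0 (shut) to 1.0 (fully open); "finger_force": force on a finger pad.
Only numpy, scipy, OpenCV 4.12 (cv2) and the standard library are available. Lean on these libraries where they do the work, as an engineer would, in place of code of your own. Each camera call takes 0.05 s, during which the arm holds its last target. There are 200 camera calls.

## Task

The washed slicer stands on its leg on the worktop with its blade bare. Swing the latch on its left rail aside, lower the loose blade guard over the two pins on the sloping deck, its edge with the holes uppermost, until it lies flush on both rails, then swing the latch fully back over the guard's corner and let go. Set the guard down gently, without dropping or ramming it, and leave the salt shaker, jam jar and espresso cup where they stand.

Things in the scene. Friction and masses are not known exactly. Their poses are not given: they have to be found in the camera images.
- deck: sloping deck of a fixed steel slicer (mandoline), 320 x 142 mm, rising at 25 degrees away from the robot. Origin: midway between the two pins, level with the tops of the side rails. x points up the slope, y across to the left, z square out of the deck. Rails 18 mm wide at y = +-60 mm, tops at z = 0; the plates and bare blade between them lie lower
- pin_left (a point): foot of the left locating pin, at deck (0, +60, 0) mm; axes as the deck's. The right pin stands at deck (0, -60, 0) mm. Both stand square to the deck on the rails: 8 mm thick, 18 mm tall, tapering above 8 mm to a rounded tip of 3 mm
- seat (a point): where the guard's origin belongs: deck (-25, 0, 0) mm, axes as the deck's; the guard's axes must be parallel to them. Flush, the guard's underside lies on the rail tops and the pins stand 12 mm out of it
- guard: blade guard, a loose grey plastic plate 90 (x) by 150 (y) by 6 (z) mm, 0.1 to 0.2 kg, flat on the worktop. Origin: centre of its underside, z up. Two through holes at x = +25, y = +-60 mm (near the +x edge): at +y round, 10 mm; at -y a slot 10 (x) by 14 (y) mm. On its middle stands a grip ridge 48 mm long in x, 12 mm wide in y, top 35 mm above the underside
- latch (a joint): angle of the swing latch, rad; it turns about the deck's z at deck (-88, +60) mm. 0: home at its stop, lever pointing up the slope along the left rail, over the place of the guard's lower left corner (starts at 0 to 0.6). Growing: swings outward, to the left and down, to a stop at 1.9; from 1.4 it is clear of the guard's place. Stays where left (friction, about 1.5 N at the knob)
- latch_knob (a point): middle of the round black knob on the latch lever's end, 38 mm from the axis: 14 mm thick, standing square to the deck from 12 to 33 mm above the rail tops (middle 22.5 mm). The lever is 12 mm wide, 4 mm thick, its underside 8 mm above the rail tops: it passes 2 mm over a flush guard and is blocked by one that is not flush
- salt_shaker: bystander, salt shaker, 44 mm wide, 90 mm tall; origin in the middle of its underside
- jam_jar: bystander, jam jar with a lid, 65 mm wide, 97 mm tall; origin in the middle of its underside
- espresso_cup: bystander, white espresso cup, 68 mm wide, 99 mm with its handle, 56 mm tall; origin at its underside. It stands beside the fixed coffee machine, 0.4 m tall, whose front runs from about world (0.54, -0.06) to (0.65, 0.10), between guard and slicer: keep hand and load on the robot's side of it (x under 0.45 m) when crossing

How it is judged (in metres and radians):
On the way, in this order (a step that is already met when the one before it is completed fails the run):
1. the latch is swung aside, clear of the guard's place (beyond 1.25 rad) (value of joint latch above 1.25 rad), for 0.2 s.
2. the guard lies flush on the deck, over both pins (z of guard in the frame of deck below 0.002 m and x of guard in the frame of deck between -0.029 and -0.021 m and y of guard in the frame of deck between -0.004 and 0.004 m and angle between the z axis of guard and the z axis of deck, either way round below 0.035 rad), for 0.2 s.
At the end, for the whole second after the job is handed in: the guard lies flush on the deck's rails (within 2 mm of height and 2 degrees) over both pins, its holes towards the upper end (origin within 4 mm of its place), at rest, and the latch is back over its corner (below 0.2 rad) (all of step 2 and z of guard in the frame of deck above -0.002 m and angle between the x axis of guard and the x axis of deck, either way round below 0.08 rad and value of joint latch below 0.2 rad and linear speed of guard below 0.01 m/s); the robot touches nothing.
It fails at once if the guard is dropped or rammed onto the slicer (contact above 100 N) (contact force between guard and deck above 100 N).
It fails at once if the salt shaker is displaced by more than 20 mm (distance of salt_shaker from where it was at the start of the episode above 0.02 m).
It fails at once if the jam jar is displaced by more than 20 mm (distance of jam_jar from where it was at the start of the episode above 0.02 m).
It fails at once if the espresso cup is displaced by more than 20 mm (distance of espresso_cup from where it was at the start of the episode above 0.02 m).
It also fails if it takes over 61 s, if anything falls off the work surface, if the arm or the gripper's body presses on something with over 40 N, if the wrist force passes 120 N, or if a joint passes its speed limit or range.

## Working session

There is one attempt and no reset: what is moved stays moved. The work goes in short steps, Python scripts to look and compute and a shell command to move; the robot and the scene stay as the last step left them, time stands still between calls to the robot, and variables do not carry over. Pictures are saved under pics/ and viewed, at most 10 in all, crops included, and the job is handed in when it is done.

```bash
mkdir -p pics; ls; python3 - <<'E'
from bench import *
import cv2,numpy as np
s=sense();print({k:np.round(v,3).tolist() for k,v in s.items()})
for n in("scene","top"):
    im=capture(n);cv2.imwrite(f"pics/{n}0.png",im[:,:,::-1])
    c=calibration(n);print(n,c["vfov"],c["cx"],c["cy"],np.round(c["world_from_camera"],3).tolist())
    for q in("guard","deck","latch","latch_knob","pin_left","salt_shaker","jam_jar","espresso_cup"):
        print(q,[(round(r["p"],2),np.round(r["position"]).tolist(),int(r["pixels"].sum())) for r in regions_of(q,n)[:2]])
E
```

```text
pics
{'t': 0.0, 'joints': [1.098, 0.092, 1.232, 0.0, 1.82, -0.057], 'dq': [0.001, 0.001, -0.0, -0.001, -0.002, -0.001], 'joint_efforts': [-0.002, -44.645, -40.645, 0.07, 0.029, -0.0], 'tool_pos': [242.212, 548.62, 221.515], 'tcp_rot': [-0.648, -3.073, 0.003], 'contact_force': [-0.454, 0.846, -0.282], 'ft_torque': [-0.043, 0.001, 0.031], 'finger_force': 0.0, 'gripper_width': 1.001}
scene 42.861927052123356 319.1892047552741 200.62055844477928 [[0.401, -0.643, 0.652, -412.843], [-0.916, -0.295, 0.272, -309.65], [0.018, -0.706, -0.708, 1120.825], [0.0, 0.0, 0.0, 1.0]]
guard [(0.86, [378.0, 270.0], 1572), (0.53, [437.0, 250.0], 643)]
deck [(0.56, [286.0, 176.0], 4217)]
latch []
latch_knob [(0.57, [262.0, 171.0], 78)]
pin_left [(0.6, [281.0, 178.0], 4133)]
salt_shaker [(0.67, [209.0, 178.0], 222), (0.57, [438.0, 249.0], 616)]
jam_jar [(0.69, [216.0, 165.0], 546)]
espresso_cup [(0.74, [287.0, 178.0], 4335), (0.71, [438.0, 246.0], 653)]
top 54.58362163781032 325.0201385311573 199.2699908997799 [[0.022, -0.985, 0.17, 371.459], [-1.0, -0.022, 0.0, 124.915], [0.004, -0.17, -0.985, 1077.302], [0.0, 0.0, 0.0, 1.0]]
guard [(0.56, [288.0, 175.0], 6335)]
deck [(0.83, [286.0, 173.0], 6226)]
latch [(0.4, [263.0, 191.0], 96)]
latch_knob [(0.45, [260.0, 190.0], 92)]
pin_left [(0.82, [290.0, 176.0], 6410)]
salt_shaker [(0.81, [214.0, 218.0], 275)]
jam_jar [(0.59, [198.0, 192.0], 734)]
espresso_cup [(0.72, [472.0, 202.0], 643)]
```

View pics/scene0.png

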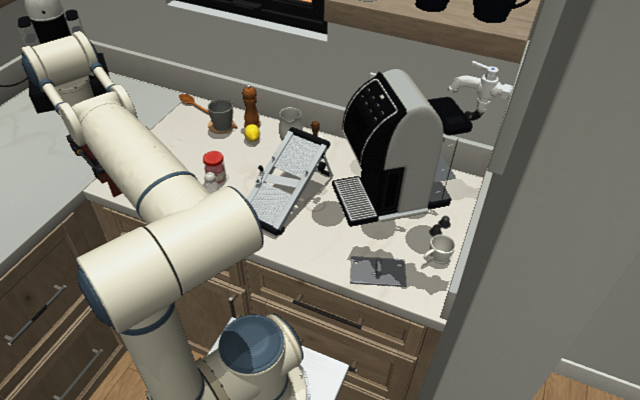

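View pics/top0.png

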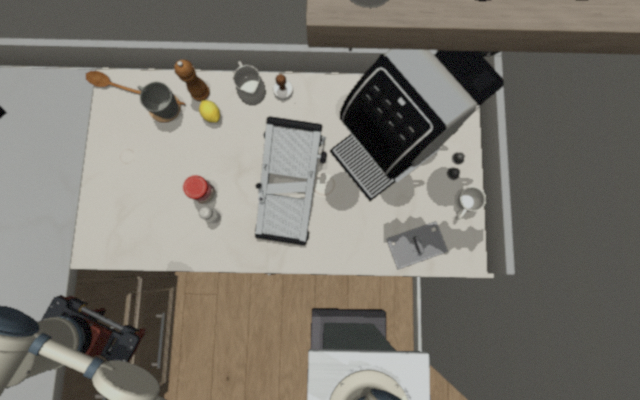

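The top view shows the slicer at about (288,180), with the latch knob near (260,186) on its left rail. The guard lies at (417,245), the jar at (198,188), the salt at (208,214) and the cup at (470,202). Next come the helpers and the approach for wrist views.

```bash
cat > h.py <<'E'
from bench import *
import cv2,numpy as np
from scipy.spatial.transform import Rotation as Ro
np.set_printoptions(suppress=True,precision=3)
def pose(): 
    s=sense(); return Ro.from_rotvec(s["tcp_rot"]).as_matrix(),np.array(s["tool_pos"])
def cam(n):
    c=calibration(n); f=200/np.tan(np.radians(c["vfov"]/2))
    K=np.array([[f,0,c["cx"]],[0,f,c["cy"]],[0,0,1]]); return K,np.array(c["world_from_camera"])
def ray(K,T,uv):
    d=T[:3,:3]@np.linalg.solve(K,[uv[0],uv[1],1.]); return T[:3,3],d/np.linalg.norm(d)
def onz(K,T,uv,z):
    o,d=ray(K,T,uv); return o+d*(z-o[2])/d[2]
def proj(K,T,P):
    P=np.atleast_2d(P); q=(P-T[:3,3])@T[:3,:3]@K.T; return q[:,:2]/q[:,2:]
def tri(rays):
    A=np.zeros((3,3));b=np.zeros(3)
    for o,d in rays:
        M=np.eye(3)-np.outer(d,d);A+=M;b+=M@o
    return np.linalg.solve(A,b)
def go(R,p):  # delta in present tool axes
    R0,p0=pose(); print("d",np.round(R0.T@(np.array(p)-p0),1),"rot",Ro.from_matrix(R0.T@R).as_rotvec().round(4))
E
python3 - <<'E'
from h import *
R,p=pose();print(R,p)
K,T=cam("wrist");print(K[0,0],"cam in tool",R.T@T[:3,:3],R.T@(T[:3,3]-p))
K,T=cam("top")
for n,uv,z in [("guard",(417,245),3),("knob",(260,186),100),("deckTL",(268,122),130),("deckTR",(321,126),130),("deckBL",(258,236),20),("deckBR",(305,241),20),("salt",(207,214),45),("jar",(198,188),90),("cup",(470,202),50)]:
    print(n,onz(K,T,uv,z))
E
```

```text
[[-0.915  0.404  0.   ]
 [ 0.404  0.915  0.   ]
 [ 0.     0.    -1.   ]] [242.371 548.908 222.689]
293.96766674967 cam in tool [[-0.    -0.963 -0.268]
 [ 1.    -0.    -0.001]
 [ 0.001 -0.268  0.963]] [  73.334   -0.877 -162.639]
guard [ 434.642 -131.262    3.   ]
knob [571.039 293.15  100.   ]
deckTL [732.934 275.92  130.   ]
deckTR [725.323 139.657 130.   ]
deckBL [448.455 305.358  20.   ]
deckBR [437.731 177.073  20.   ]
salt [502.465 440.781  45.   ]
jar [564.151 455.34   90.   ]
cup [ 550.129 -264.82    50.   ]
```

```bash
python3 - <<'E'
from h import *
y=np.radians(-7)
x=-np.array([np.cos(y),np.sin(y),0]);z=np.array([0,0,-1.]);R=np.c_[x,np.cross(z,x),z]
go(R,[480,290,340])
E
```

```text
d [-322.  -140.8 -117.3] rot [ 0.    -0.    -0.294]
```

Units first: shifts go in shares of 62.5 mm and turns go in shares of 4 rad. So -46 mm is -0.736, -40 mm is -0.64, -0.147 rad / 4 = -0.0368.

```bash
echo '[[[0, 0, -0.64], [0, 0, 0]], [[-0.736, -0.32, -0.176], [0, 0, 0]], [[-0.736, -0.32, -0.176], [0, 0, 0]], [[-0.736, -0.32, -0.176], [0, 0, 0]], [[-0.736, -0.32, -0.176], [0, 0, 0]], [[-0.736, -0.32, -0.176], [0, 0, 0]], [[-0.736, -0.32, -0.176], [0, 0, 0]], [[-0.736, -0.32, -0.176], [0, 0, 0]], [[0, 0, 0], [0, 0, -0.0368]], [[0, 0, 0], [0, 0, -0.0368]], [[0, 0, 0], [0, 0, 0]], [[0, 0, 0], [0, 0, 0]]]' | python3 -m crank && python3 - <<'E'
from h import *
im=capture("wrist");K,T=cam("wrist");np.savez("w1.npz",im=im,K=K,T=T)
cv2.imwrite("pics/w1.png",cv2.resize(im[:,:,::-1],(800,500)))
print(pose())
for q in("latch","latch_knob","deck"):
    print(q,[(round(r["p"],2),np.round(r["position"],1).tolist(),int(r["pixels"].sum())) for r in regions_of(q,"wrist")[:2]])
E
```

```text
t: 2.4
tool_pos: [480.3, 290.9, 339.7]
tcp_rot: [0.195, 3.136, -0.0]
contact_force: [0.2, 0.4, -0.7]
gripper_width: 1.004
finger_force: 0.0
(array([[-0.992,  0.123,  0.   ],
       [ 0.123,  0.992,  0.   ],
       [-0.   ,  0.   , -1.   ]]), array([480.237, 290.92 , 339.656]))
latch [(0.6, [323.1, 216.9], 331)]
latch_knob [(0.67, [324.2, 217.9], 324)]
deck [(0.62, [281.6, 230.8], 15424)]
```

View pics/w1.png

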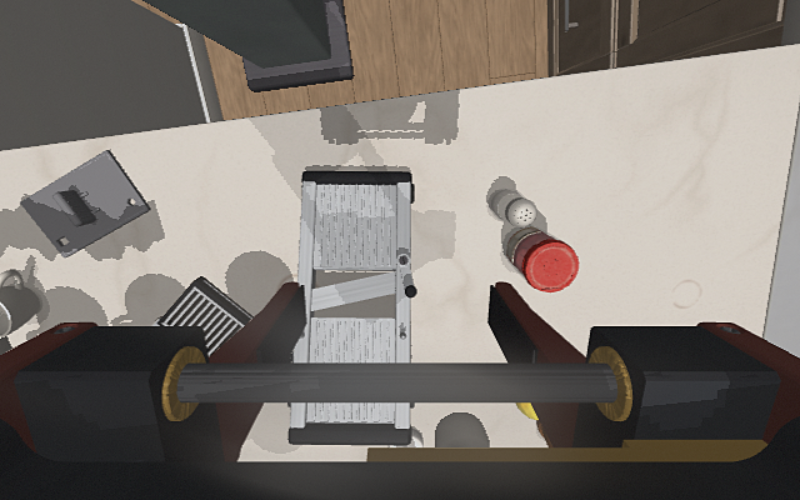

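The wrist picture (800 px wide) shows the latch axis at (403,259), the knob at (411,291) and the left pin at (403,330). The guard's holes are at (64,241) and (132,201), on its far (+x) edge. I'll centre the deck between the fingers for a second view.

Scaled: -35 mm is -0.56, -30 mm is -0.48.

```bash
echo '[[[-0.56, -0.48, 0], [0, 0, 0]], [[-0.56, -0.48, 0], [0, 0, 0]], [[0, 0, 0], [0, 0, 0]], [[0, 0, 0], [0, 0, 0]]]' | python3 -m crank && python3 - <<'E'
from h import *
im=capture("wrist");K,T=cam("wrist");np.savez("w2.npz",im=im,K=K,T=T)
print(pose()[1])
for q in("latch","latch_knob"):
    print(q,[(round(r["p"],2),np.round(r["position"],1).tolist(),int(r["pixels"].sum())) for r in regions_of(q,"wrist")[:2]])
a=np.load("w1.npz")["im"]
A=cv2.resize(a[115:360,215:345,::-1],None,fx=2.4,fy=2.4,interpolation=cv2.INTER_CUBIC)
B=cv2.resize(im[30:275,230:420,::-1],None,fx=2.4,fy=2.4,interpolation=cv2.INTER_CUBIC)
cv2.imwrite("pics/w2.png",np.hstack([A,B]));print(A.shape,B.shape)
E
```

```text
t: 3.1
tool_pos: [542.4, 223.0, 339.6]
tcp_rot: [-0.192, -3.135, -0.0]
contact_force: [-0.4, -0.8, -0.1]
gripper_width: 0.999
finger_force: 0.0
[542.071 223.36  339.831]
latch [(0.77, [366.7, 172.5], 399)]
latch_knob [(0.62, [368.6, 171.5], 355)]
(588, 312, 3) (588, 456, 3)
```

View pics/w2.png

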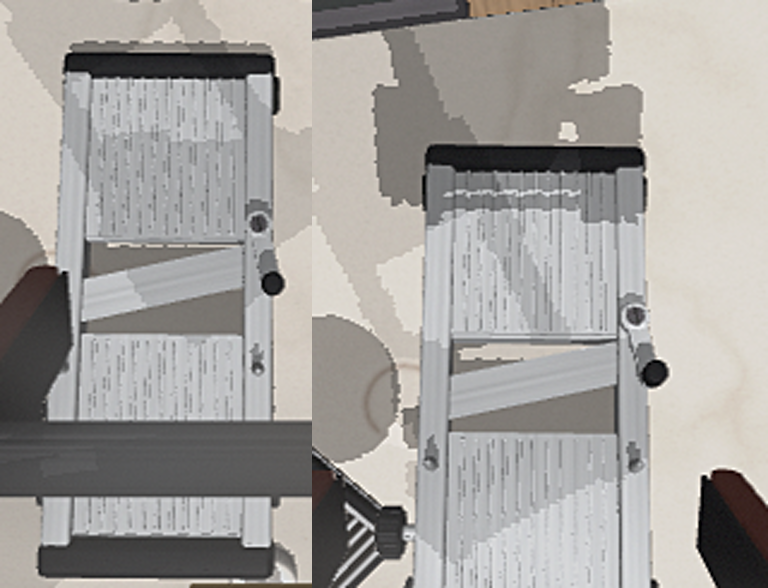

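```bash
cat > fit.py <<'E'
from h import *
from scipy.optimize import least_squares
def deckR(yaw): return (Ro.from_euler("z",yaw)*Ro.from_euler("y",-25,degrees=True)).as_matrix()
def fit(obs,pitch_free=False):
    # obs: list of (K,T,name,uv)
    def pts(v):
        q=v[4]; return dict(pl=(0,60,15),pr=(0,-60,15),cap=(-88,60,12),knob=(-88+38*np.cos(q),60+38*np.sin(q),33))
    def res(v):
        R=deckR(v[3]);P=pts(v)
        return np.concatenate([proj(K,T,R@np.array(P[n])+v[:3])[0]-uv for K,T,n,uv in obs])
    s=least_squares(res,[600,220,90,-.12,.3]);print("deck",s.x.round(3));
    for o,r in zip(obs,s.fun.reshape(-1,2)): print(o[2],r.round(2))
    return s.x
E
python3 - <<'E'
from fit import *
a,b=np.load("w1.npz"),np.load("w2.npz")
f1=lambda c,r:np.array([215+c/2.4,115+r/2.4]);f2=lambda c,r:np.array([230+(c-312)/2.4,30+r/2.4])
o=[(a["K"],a["T"],"pl",f1(257,366)),(a["K"],a["T"],"pr",f1(66,366)),(a["K"],a["T"],"cap",f1(258,222)),(a["K"],a["T"],"knob",f1(272,284)),
(b["K"],b["T"],"pl",f2(635,462)),(b["K"],b["T"],"pr",f2(431,462)),(b["K"],b["T"],"cap",f2(635,316)),(b["K"],b["T"],"knob",f2(655,373))]
for n,i in(("pl",0),("cap",2),("knob",3)): print(n,tri([ray(o[i][0],o[i][1],o[i][3]),ray(o[i+4][0],o[i+4][1],o[i+4][3])]))
v=fit(o);np.save("deck.npy",v)
R=deckR(v[3]);print("knob mid",R@[-88+38*np.cos(v[4]),60+38*np.sin(v[4]),22.5]+v[:3],R)
# guard from w1
g=lambda c,r:np.array([c*.8,r*.8])
for n,uv,z in(("hr",(132,201),3),("hs",(64,241),3),("c1",(107,151),6),("c2",(149,209),6),("c3",(70,255),6),("c4",(22,200),6)): print(n,onz(a["K"],a["T"],g(*uv),z))
E
```

```text
pl [619.522 279.343 116.832]
cap [539.895 290.513  82.452]
knob [567.889 294.604 116.257]
deck [619.563 220.313 101.232  -0.128   0.201]
pl [0.92 0.04]
pr [-1.38 -0.28]
cap [0.51 0.71]
knob [ 0.26 -1.2 ]
pl [0.82 0.38]
pr [ 0.26 -0.14]
cap [-0.78  1.15]
knob [-0.59 -0.6 ]
knob mid [573.136 294.453 100.168] [[ 0.899  0.128 -0.419]
 [-0.116  0.992  0.054]
 [ 0.423  0.     0.906]]
hr [435.996 -68.478   3.   ]
hs [ 478.771 -181.123    3.   ]
c1 [368.252 -78.028   6.   ]
c2 [449.289 -46.71    6.   ]
c3 [ 499.041 -177.279    6.   ]
c4 [ 416.059 -213.791    6.   ]
```

The fit is good: hole spacing comes out at 120.5 mm, pin height is consistent, and the latch is at about 0.2 rad. I'll cage the knob between partly open fingers, square to the deck and yawed 0.8 rad, and follow the arc.

```bash
cat >> fit.py <<'E'
def tool(yawd,v=None):  # tool square to deck, turned yawd about deck z; tool x = -deck x at 0
    v=np.load("deck.npy") if v is None else v
    return deckR(v[3])@Ro.from_euler("z",yawd).as_matrix()@np.diag([-1,1,-1.])
def dk(p):
    v=np.load("deck.npy"); return deckR(v[3])@np.array(p,float)+v[:3]
def indeck():
    v=np.load("deck.npy");R,p=pose();D=deckR(v[3]);print("tcp in deck",D.T@(p-v[:3]),"z-err",(D.T@R).round(3)[2])
def knob(q,z): return dk([-88+38*np.cos(q),60+38*np.sin(q),z])
E
python3 - <<'E'
from fit import *
print(np.round(sense()["joints"],2))
go(tool(.8),knob(.2,80)); R,p=pose()
S=tool(.8)
for h in(80,15): print(h,knob(.2,h))
print("from tool frame: descend in its own z 65; arc deltas:")
q=.2
for q2 in np.arange(.4,1.61,.2): print(round(q2,1),(S.T@(knob(q2,15)-knob(q,15))).round(1)); q=q2
E
```

```text
[ 0.33  0.11  1.    0.    2.03 -1.12]
d [  1.9  74.1 187.8] rot [ 0.176 -0.411 -0.78 ]
80 [549.037 297.507 152.285]
15 [576.282 293.996  93.375]
from tool frame: descend in its own z 65; arc deltas:
0.4 [-3.6  6.7 -0. ]
0.6 [-2.2  7.2  0. ]
0.8 [-0.8  7.5 -0. ]
1.0 [0.8 7.5 0. ]
1.2 [2.2 7.2 0. ]
1.4 [ 3.6  6.7 -0. ]
1.6 [ 4.9  5.8 -0. ]
```

Scaled: 35 mm is 0.56, 25 mm is 0.4, -0.156 rad / 4 = -0.039.

```bash
echo '[[[0, 0.4, 0.56], [0.0088, -0.0205, -0.039]], [[0, 0, 0], [0.0088, -0.0205, -0.039]], [[0, 0, 0], [0.0088, -0.0205, -0.039]], [[0, 0, 0], [0.0088, -0.0205, -0.039]], [[0, 0, 0], [0.009, -0.0208, -0.039]], [[0, 0, 0], [0, 0, 0]]]' | python3 -m crank 0.32 20 && python3 - <<'E'
from fit import *
print(np.round(sense()["joints"],2))
go(tool(.8),knob(.2,60));indeck()
E
```

```text
t: 4.0
tool_pos: [543.8, 248.2, 304.8]
tcp_rot: [-0.903, 2.586, -0.27]
contact_force: [0.3, 0.2, -0.1]
gripper_width: 0.358
finger_force: 0.0
[ 0.52 -0.22  1.44 -0.26  1.57 -1.77]
d [ 10.2  81.3 157.8] rot [ 0.001  0.    -0.   ]
tcp in deck [ 14.716  18.027 217.737] z-err [-0.     0.001 -1.   ]
```

Scaled: 35 mm is 0.56, 32 mm is 0.512.

```bash
echo '[[[0.048, 0.4, 0.48], [0, 0, 0]], [[0.064, 0.448, 0.56], [0, 0, 0]], [[0.048, 0.448, 0.512], [0, 0, 0]], [[0, 0, 0], [0, 0, 0]]]' | python3 -m crank && python3 - <<'E'
from fit import *
im=capture("wrist");K,T=cam("wrist");np.savez("w3.npz",im=im,K=K,T=T)
v=np.load("deck.npy");out=im[:,:,::-1].copy()
for P in([0,60,15],[0,-60,15],[-88,60,12],[-88+38*np.cos(.2),60+38*np.sin(.2),33]):
    u=proj(K,T,dk(P))[0];print(u.round(1));cv2.circle(out,tuple(int(round(x)) for x in u),2,(0,0,255),-1)
cv2.imwrite("pics/w3.png",cv2.resize(out,(800,500),interpolation=cv2.INTER_CUBIC))
go(tool(.8),knob(.2,15));indeck()
E
```

```text
t: 4.5
tool_pos: [532.4, 298.9, 184.9]
tcp_rot: [-0.904, 2.594, -0.273]
contact_force: [-0.1, 1.3, 0.6]
gripper_width: 0.317
finger_force: 0.0
[276.5 227.2]
[179.  136.7]
[342.8 163.6]
[319.7 202.7]
d [  0.    1.3 104.2] rot [ 0.001 -0.004 -0.001]
tcp in deck [-49.445  66.856 119.175] z-err [ 0.004  0.001 -1.   ]
```

View pics/w3.png

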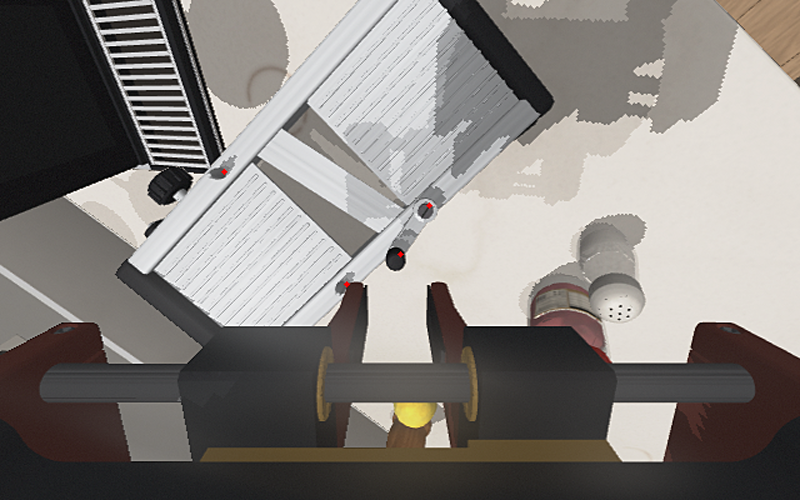

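The predicted marks land within about 3 px of the pins, cap and knob (knob top seen at (396,256), cap at (424,210)). I'll refit with this view added.

```bash
python3 - <<'E'
from fit import *
a,b,c=[np.load(f"w{i}.npz") for i in(1,2,3)]
f1=lambda c,r:np.array([215+c/2.4,115+r/2.4]);f2=lambda c,r:np.array([230+(c-312)/2.4,30+r/2.4])
o=[(a["K"],a["T"],"pl",f1(257,366)),(a["K"],a["T"],"cap",f1(258,222)),(a["K"],a["T"],"knob",f1(272,284)),
(b["K"],b["T"],"pl",f2(635,462)),(b["K"],b["T"],"pr",f2(431,462)),(b["K"],b["T"],"cap",f2(635,316)),(b["K"],b["T"],"knob",f2(655,373))]
o+=[(c["K"],c["T"],"cap",np.array([424,211])*.8),(c["K"],c["T"],"knob",np.array([396,257])*.8)]
v=fit(o);np.save("deck.npy",v)
go(tool(.8),knob(v[4],15));indeck()
E
```

```text
deck [616.993 219.443 110.035  -0.137   0.183]
pl [0.25 1.89]
cap [0.32 1.28]
knob [-0.45  0.06]
pl [1.07 1.32]
pr [-1.42  0.07]
cap [-0.1   0.76]
knob [-0.33 -0.37]
cap [ 2.44 -2.47]
knob [0.14 0.6 ]
d [-0.5 -1.1 95.4] rot [ 0.003 -0.001  0.007]
tcp in deck [-51.489  67.239 110.415] z-err [ 0.001  0.003 -1.   ]
```

Scaled: 30 mm is 0.48, 20 mm is 0.32.

```bash
echo '[[[0, -0.016, 0.48], [0, 0, 0]], [[0, 0, 0.48], [0, 0, 0]], [[0, 0, 0.32], [0, 0, 0]], [[0, 0, 0.112], [0, 0, 0]], [[0, 0, 0.096], [0, 0, 0]], [[0, 0, 0], [0, 0, 0]]]' | python3 -m crank && python3 - <<'E'
from fit import *
im=capture("wrist");K,T=cam("wrist");np.savez("w4.npz",im=im,K=K,T=T)
im2=capture("scene")
print([(round(r["p"],2),np.round(r["position"],1)) for r in regions_of("latch_knob","wrist")])
out=np.vstack([cv2.resize(im[100:320,200:440,::-1],(480,440)),cv2.resize(im2[110:190,230:350,::-1],(480,320))])[:760]
cv2.imwrite("pics/w4.png",cv2.resize(out,(378,598)))
indeck()
E
```

```text
t: 5.3
tool_pos: [573.7, 293.0, 105.9]
tcp_rot: [-0.901, 2.586, -0.271]
contact_force: [-0.1, -1.1, 0.6]
gripper_width: 0.323
finger_force: 0.0
[(0.86, array([338.9, 213. ]))]
tcp in deck [-49.589  67.126  18.962] z-err [-0.003  0.003 -1.   ]
```

View pics/w4.png

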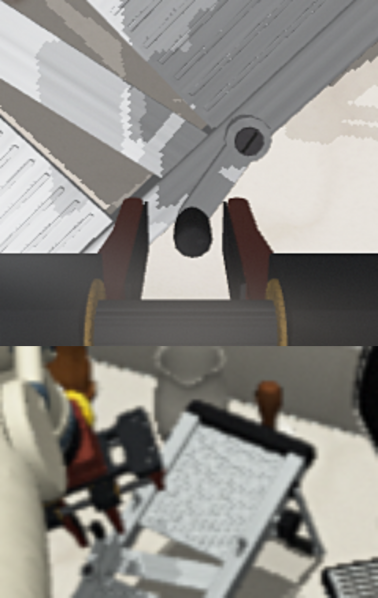

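Scaled: 7.5 mm is 0.12, 7.2 mm is 0.1152.

```bash
echo '[[[-0.0576, 0.1072, 0], [0, 0, 0]], [[-0.0352, 0.1152, 0], [0, 0, 0]], [[-0.0128, 0.12, 0], [0, 0, 0]], [[0.0128, 0.12, 0], [0, 0, 0]], [[0.0352, 0.1152, 0], [0, 0, 0]], [[0.0576, 0.1072, 0], [0, 0, 0]], [[0.0784, 0.0928, 0], [0, 0, 0]], [[0.072, 0.064, 0], [0, 0, 0]], [[0, 0, 0], [0, 0, 0]], [[0, 0, 0], [0, 0, 0]]]' | python3 -m crank && python3 - <<'E'
from fit import *
im=capture("wrist");K,T=cam("wrist");np.savez("w5.npz",im=im,K=K,T=T)
print([(round(r["p"],2),np.round(r["position"],1)) for r in regions_of("latch_knob","wrist")])
cv2.imwrite("pics/w5.png",cv2.resize(im[100:320,180:460,::-1],(560,440)))
indeck();print(sense()["contact_force"])
E
```

```text
t: 6.7
tool_pos: [537.3, 327.7, 86.3]
tcp_rot: [-0.902, 2.587, -0.271]
contact_force: [-1.1, -0.0, -0.5]
gripper_width: 0.321
finger_force: 0.0
[(0.6, array([294. , 225.4]))]
tcp in deck [-94.676  96.365  18.124] z-err [-0.002  0.003 -1.   ]
[-0.448 -0.076  0.818]
```

View pics/w5.png

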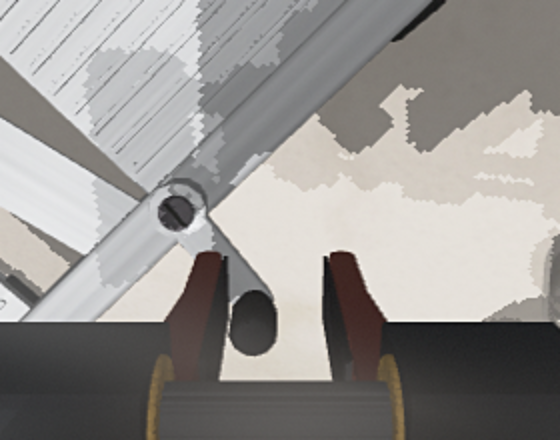

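The lever now points outward at about 1.55 rad. I'll push it slightly further, retract, and head for the guard.

```bash
echo '[[[0.08, 0.04, 0], [0, 0, 0]], [[0, 0, 0], [0, 0, 0]], [[0, 0, -0.64], [0, 0, 0]], [[0, 0, -0.96], [0, 0, 0]], [[0, 0, -0.96], [0, 0, 0]], [[0, 0, 0], [0, 0, 0]]]' | python3 -m crank && python3 - <<'E'
from fit import *
y=np.radians(20.8);x=-np.array([np.cos(y),np.sin(y),0]);z=np.array([0,0,-1.]);R=np.c_[x,np.cross(z,x),z]
R0,p0=pose();print(p0,sense()["joints"])
go(R,[390,100,260]); print("then",R.T@(np.array([455,-122,210])-[390,100,260]))
print(R0.T@(np.array([390,100,260])-p0))
E
```

```text
t: 7.55
tool_pos: [465.9, 337.0, 236.7]
tcp_rot: [-0.898, 2.577, -0.264]
contact_force: [-0.0, 0.5, 0.2]
gripper_width: 0.322
finger_force: 0.0
[465.891 336.972 236.724] [ 0.768 -0.25   1.589 -0.336  1.512 -1.504]
d [ 196.2 -148.8  -42.3] rot [-0.261  0.36   0.303]
then [  18.07  -230.613   50.   ]
[ 196.248 -148.838  -42.319]
```

Scaled: 49 mm is 0.784, 4.5 mm is 0.072, 0.12 rad / 4 = 0.03.

```bash
echo '[[[0.784, -0.592, -0.176], [0, 0, 0]], [[0.784, -0.592, -0.176], [0, 0, 0]], [[0.784, -0.592, -0.16], [0, 0, 0]], [[0.784, -0.592, -0.16], [0, 0, 0]], [[0, 0, 0], [-0.0218, 0.03, 0.0253]], [[0, 0, 0], [-0.0218, 0.03, 0.0253]], [[0, 0, 0], [-0.0218, 0.03, 0.0253]], [[0.072, -0.736, 0.16], [0, 0, 0]], [[0.072, -0.736, 0.16], [0, 0, 0]], [[0.072, -0.736, 0.16], [0, 0, 0]], [[0.072, -0.736, 0.16], [0, 0, 0]], [[0, -0.736, 0.16], [0, 0, 0]], [[0, 0, 0], [0, 0, 0]], [[0, 0, 0], [0, 0, 0]]]' | python3 -m crank 0.6 && python3 - <<'E'
from fit import *
im=capture("wrist");K,T=cam("wrist");np.savez("w6.npz",im=im,K=K,T=T)
print(pose(),sense()["joints"])
cv2.imwrite("pics/w6.png",cv2.resize(im[:,:,::-1],(800,500),interpolation=cv2.INTER_CUBIC))
r=regions_of("guard","wrist");print([(x["p"],x["position"]) for x in r])
E
```

```text
t: 9.3
tool_pos: [453.1, -122.2, 204.8]
tcp_rot: [0.561, -3.08, 0.006]
contact_force: [-0.9, -0.8, 0.3]
gripper_width: 0.602
finger_force: 0.0
(array([[-0.935, -0.354, -0.008],
       [-0.354,  0.935, -0.006],
       [ 0.01 , -0.003, -1.   ]]), array([ 453.209, -121.847,  205.459])) [-0.329 -0.259  1.592 -0.009  1.814 -2.263]
[(0.82, [316.2, 160.7])]
```

View pics/w6.png

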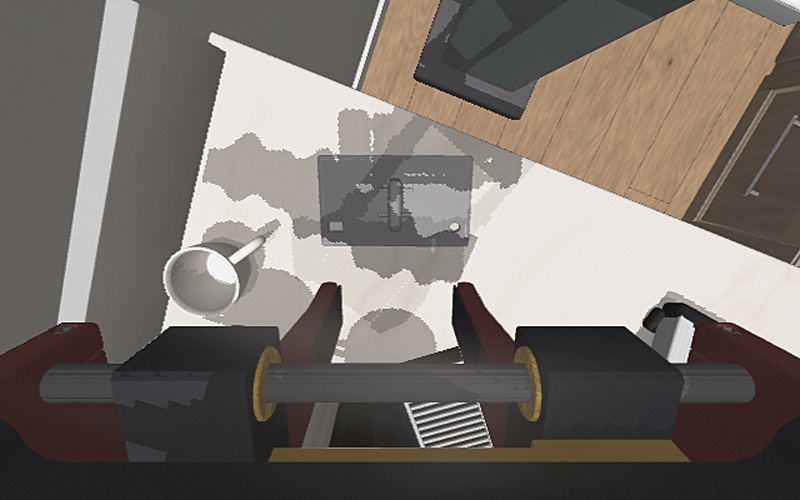

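The guard is aligned in view: round hole at (454,227), slot at (336,226), corners at (318,155), (472,155), (470,246) and (319,245), and the ridge around (395,205).

```bash
python3 - <<'E'
from fit import *
c=np.load("w6.npz");a=np.load("w1.npz");K,T=c["K"],c["T"]
P={n:onz(K,T,np.array(uv)*.8,z) for n,uv,z in(("hr",(454,227),3),("hs",(336,226),3),("c1",(318,155),6),("c2",(472,155),6),("c3",(470,246),3),("c4",(319,245),3))}
for n in P: print(n,P[n])
print("tri hr",tri([ray(K,T,np.array([454,227])*.8),ray(a["K"],a["T"],np.array([132,201])*.8)]),"hs",tri([ray(K,T,np.array([336,226])*.8),ray(a["K"],a["T"],np.array([64,241])*.8)]))
d=P["hr"]-P["hs"];e=P["c2"]-P["c1"]+P["c3"]-P["c4"];print(np.hypot(*d[:2]),np.degrees([np.arctan2(-d[0],d[1]),np.arctan2(-e[0],e[1])]))
y=np.radians(20.5);x=np.array([np.cos(y),np.sin(y),0])
o1=(P["hr"]+P["hs"])/2-25*x;o2=sum(P[k] for k in("c1","c2","c3","c4"))/4;print(o1,o2)
o=(o1+o2)/2;o[2]=0;np.save("guard.npy",np.r_[o,y])
for zz in(0,35): print("ridge ends proj",proj(K,T,[o+24*x+[0,0,zz],o-24*x+[0,0,zz]])/.8)
E
```

```text
hr [437.372 -67.108   3.   ]
hs [ 478.831 -179.552    3.   ]
c1 [ 418.203 -217.205    6.   ]
c2 [366.044 -79.171   6.   ]
c3 [449.927 -43.909   3.   ]
c4 [ 504.    -189.679    3.   ]
tri hr [436.523 -67.42    4.585] hs [ 478.452 -179.409    4.757]
119.8441273058676 [20.239 20.522]
[ 434.685 -132.085    3.   ] [ 434.543 -132.491    4.5  ]
ridge ends proj [[394.853 224.809]
 [394.96  177.167]]
ridge ends proj [[394.561 232.34 ]
 [394.667 180.093]]
```

```bash
python3 - <<'E'
from fit import *
g=np.load("guard.npy");y=np.radians(20.4);x=-np.array([np.cos(y),np.sin(y),0]);z=np.array([0,0,-1.]);R=np.c_[x,np.cross(z,x),z]
go(R,[g[0],g[1],10])
E
```

```text
d [ 19.4  -2.6 196. ] rot [-0.004 -0.01   0.006]
```

Scaled: 50 mm is 0.8, 36 mm is 0.576, -0.01 rad / 4 = -0.0025.

```bash
echo '[[[0.16, -0.0208, 0.8], [0, 0, 0]], [[0.1504, -0.0208, 0.8], [0, 0, 0]], [[0, 0, 0.576], [-0.001, -0.0025, 0.0015]], [[0, 0, 0], [0, 0, 0]], [[0, 0, 0], [0, 0, 0]]]' | python3 -m crank && python3 - <<'E'
from fit import *
g=np.load("guard.npy");y=np.radians(20.4);x=-np.array([np.cos(y),np.sin(y),0]);z=np.array([0,0,-1.]);R=np.c_[x,np.cross(z,x),z]
go(R,[g[0],g[1],10])
E
```

```text
t: 10.02
tool_pos: [436.0, -132.6, 72.0]
tcp_rot: [-0.556, 3.09, -0.002]
contact_force: [0.4, 0.0, 0.7]
gripper_width: 0.601
finger_force: 0.0
d [ 1.4  0.9 62. ] rot [-0.002  0.002  0.   ]
```

Scaled: 30 mm is 0.48, 22 mm is 0.352.

```bash
echo '[[[0.0224, 0.0144, 0.48], [0, 0, 0]], [[0, 0, 0.352], [0, 0, 0]], [[0, 0, 0.16], [0, 0, 0]], [[0, 0, 0], [0, 0, 0]]]' | python3 -m crank && echo '[[[0, 0, 0], [0, 0, 0]], [[0, 0, 0], [0, 0, 0]], [[0, 0, 0], [0, 0, 0]], [[0, 0, 0], [0, 0, 0]], [[0, 0, 0], [0, 0, 0]]]' | python3 -m crank 0 40 && echo '[[[0, 0, -0.32], [0, 0, 0]], [[0, 0, -0.8], [0, 0, 0]], [[0, 0, -0.8], [0, 0, 0]], [[0, 0, 0], [0, 0, 0]]]' | python3 -m crank
```

```text
t: 10.52
tool_pos: [434.0, -132.5, 8.9]
tcp_rot: [-0.555, 3.091, -0.001]
contact_force: [0.7, 0.9, -0.1]
gripper_width: 0.6
finger_force: 0.0
t: 11.15
tool_pos: [433.5, -132.5, 8.0]
tcp_rot: [-0.555, 3.092, 0.0]
contact_force: [-1.0, 1.0, 0.5]
gripper_width: 0.132
finger_force: 40.0
t: 11.65
tool_pos: [435.5, -133.3, 132.5]
tcp_rot: [-0.554, 3.085, -0.006]
contact_force: [0.6, 0.2, -2.2]
gripper_width: 0.134
finger_force: 40.0
```

The grasp holds (opening 0.13, about 12 mm). Now I'll carry the guard back on the robot's side of the coffee machine.

Scaled: -50 mm is -0.8, 49 mm is 0.784, 0.164 rad / 4 = 0.041.

```bash
echo '[[[0.4, 0.16, -0.8], [0, 0, 0]], [[0.24, 0.48, -0.8], [0, 0, 0]], [[-0.24, 0.768, -0.48], [0, 0, 0]], [[-0.32, 0.768, -0.224], [0, 0, 0]], [[-0.352, 0.784, -0.224], [0, 0, 0]], [[-0.352, 0.784, 0], [0, 0, 0]], [[0, 0, 0], [0, 0, 0.041]], [[0, 0, 0], [0, 0, 0.041]], [[0, 0, 0], [0, 0, 0.041]], [[0, 0, 0], [0, 0, 0]]]' | python3 -m crank && python3 - <<'E'
from fit import *
y=-.137;x=-np.array([np.cos(y),np.sin(y),0]);z=np.array([0,0,-1.]);R=np.c_[x,np.cross(z,x),z]
print(sense()["joints"]);go(R,[400,215,350]);go(R,[650,215,350])
E
```

```text
t: 12.9
tool_pos: [388.5, 100.5, 284.4]
tcp_rot: [-0.212, -3.132, 0.001]
contact_force: [0.5, 0.2, -1.3]
gripper_width: 0.135
finger_force: 40.0
[ 0.168 -0.414  1.571  0.     1.986 -1.267]
d [  4.2 115.  -65.6] rot [-0.001 -0.002  0.002]
d [-243.5  148.7  -66.3] rot [-0.001 -0.002  0.002]
```

Scaled: 55 mm is 0.88, -50 mm is -0.8.

```bash
echo '[[[0.016, 0.88, -0.48], [0, 0, 0]], [[0, 0.8, -0.48], [0, 0, 0]], [[-0.64, 0, -0.08], [0, 0, 0]], [[-0.8, 0.08, 0], [0, 0, 0]], [[-0.8, 0.08, 0], [0, 0, 0]], [[-0.8, 0.08, 0], [0, 0, 0]], [[-0.8, 0, 0], [0, 0, 0]], [[0, 0, 0], [0, 0, 0]], [[0, 0, 0], [0, 0, 0]]]' | python3 -m crank && python3 - <<'E'
from fit import *
im=capture("wrist");K,T=cam("wrist");np.savez("w7.npz",im=im,K=K,T=T);print(pose()[1])
E
echo '[[[0, 0.72, 0], [0, 0, 0]], [[0, 0.72, 0], [0, 0, 0]], [[0, 0, 0], [0, 0, 0]], [[0, 0, 0], [0, 0, 0]]]' | python3 -m crank && python3 - <<'E'
from fit import *
im=capture("wrist");K,T=cam("wrist");np.savez("w8.npz",im=im,K=K,T=T);print(pose()[1])
v=np.load("deck.npy");q=1.65
for i in(2,3,4,5,7,8):
    c=np.load(f"w{i}.npz")
    print(i,proj(c["K"],c["T"],[dk(p) for p in([0,60,15],[0,-60,15],[-88,60,12],[-88+38*np.cos(q),60+38*np.sin(q),33])]).round().tolist())
E
```

```text
t: 14.02
tool_pos: [641.7, 186.5, 349.5]
tcp_rot: [-0.212, -3.132, 0.0]
contact_force: [0.1, 0.3, -1.4]
gripper_width: 0.131
finger_force: 40.0
[641.085 186.675 351.39 ]
t: 14.58
tool_pos: [653.0, 275.6, 352.9]
tcp_rot: [0.213, 3.132, 0.001]
contact_force: [0.1, -0.6, 0.1]
gripper_width: 0.13
finger_force: 40.0
[653.246 274.971 353.03 ]
2 [[366.0, 224.0], [278.0, 223.0], [364.0, 162.0], [395.0, 156.0]]
3 [[273.0, 231.0], [172.0, 137.0], [342.0, 166.0], [376.0, 200.0]]
4 [[255.0, 283.0], [97.0, 147.0], [357.0, 190.0], [412.0, 244.0]]
5 [[174.0, 298.0], [6.0, 165.0], [269.0, 206.0], [316.0, 261.0]]
7 [[386.0, 146.0], [295.0, 146.0], [383.0, 86.0], [416.0, 75.0]]
8 [[318.0, 146.0], [227.0, 146.0], [318.0, 85.0], [347.0, 75.0]]
```

```bash
python3 - <<'E'
from fit import *
rows=[]
for i in(2,3,7,8):
    c=np.load(f"w{i}.npz");ps=[]
    for u in proj(c["K"],c["T"],[dk(p) for p in([0,60,15],[0,-60,15],[-88,60,12])]).round().astype(int):
        p=c["im"][u[1]-14:u[1]+14,u[0]-19:u[0]+19,::-1]
        p=cv2.resize(p,(266,196),interpolation=cv2.INTER_CUBIC)[:148+0] if 0 else cv2.resize(p,(190,140),interpolation=cv2.INTER_CUBIC)
        for k in range(0,38,5): cv2.line(p,(k*5,0),(k*5,4),(0,0,255),1)
        for k in range(0,28,5): cv2.line(p,(0,k*5),(4,k*5),(0,0,255),1)
        p[-1]=p[:,-1]=255; ps.append(p)
    rows.append(np.hstack(ps))
cv2.imwrite("pics/m.png",cv2.resize(np.vstack(rows),(610,598)))
r=regions_of("guard","wrist");
for x in r[:2]:
    ys,xs=np.nonzero(x["pixels"]);print(x["p"],xs.min(),xs.max(),ys.min(),ys.max())
    for row in range(150,260,10):
        z=np.nonzero(x["pixels"][row])[0]; print(row,(z.min(),z.max()) if len(z) else None)
K,T=cam("wrist");R,p=pose();print(proj(K,T,[p+R@np.array(a) for a in([45,-75,2],[45,75,2],[45,-75,8],[45,75,8],[-45,75,2])]))
E
```

```text
0.62 186 449 168 290
150 None
160 None
170 (np.int64(189), np.int64(446))
180 (np.int64(187), np.int64(448))
190 (np.int64(189), np.int64(446))
200 (np.int64(190), np.int64(445))
210 (np.int64(190), np.int64(444))
220 (np.int64(192), np.int64(443))
230 (np.int64(193), np.int64(441))
240 (np.int64(194), np.int64(440))
250 (np.int64(196), np.int64(439))
0.2 311 351 76 92
150 None
160 None
170 None
180 None
190 None
200 None
210 None
220 None
230 None
240 None
250 None
[[186.576 168.081]
 [451.697 168.003]
 [190.971 166.32 ]
 [447.188 166.243]
 [434.716 305.599]]
```

View pics/m.png

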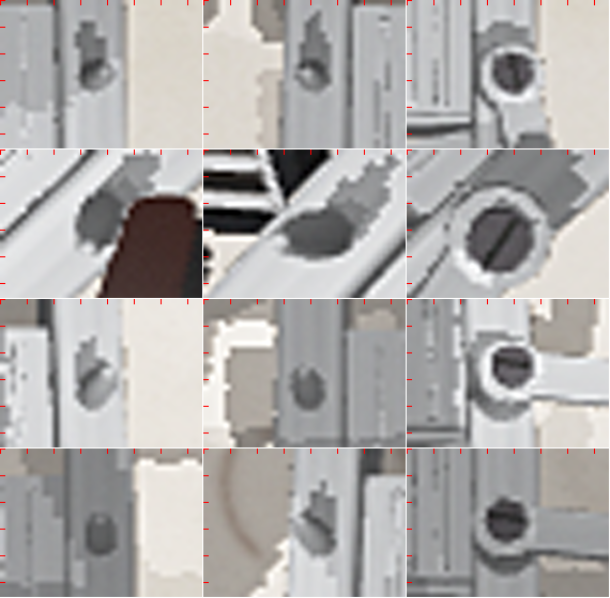

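```bash
python3 - <<'E'
from fit import *
obs=[];M={2:[(97,75),(314,74),(513,72)],3:[None,(320,233),(500,240)],7:[(97,383),(309,388),(513,366)],8:[(101,535),(319,533),(506,520)]}
v0=np.load("deck.npy")
for k,i in enumerate((2,3,7,8)):
    c=np.load(f"w{i}.npz");U=proj(c["K"],c["T"],[dk(p) for p in([0,60,15],[0,-60,15],[-88,60,12])]).round()
    for j,m in enumerate(M[i]):
        if m is None: continue
        uv=U[j]-[19,14]+np.array([(m[0]-j*203.3)/5.351,(m[1]-k*149.5)/5.339])-0.4
        obs.append((c["K"],c["T"],j,uv,i))
def pts(j,zc): return np.array([(0,60,9),(0,-60,9),(-88,60,zc)][j],float)
def run(ob):
    f=lambda v:np.concatenate([(proj(K,T,deckR(v[3])@pts(j,v[4])+v[:3])[0]-uv) for K,T,j,uv,i in ob]+[[(v[4]-12)/4]])
    return least_squares(f,[617,220,105,-.13,12],loss="soft_l1")
s=run(obs);print(s.x)
for o,r in zip(obs,s.fun[:-1].reshape(-1,2)): print(o[4],o[2],r.round(2))
print("only 7,8",run([o for o in obs if o[4]>6]).x,"2,7,8",run([o for o in obs if o[4]!=3]).x)
for j in range(3): print(j,tri([ray(K,T,uv) for K,T,jj,uv,i in obs if jj==j]))
v=np.r_[s.x[:4],0];np.save("deck.npy",v)
E
```

```text
[617.12  219.517 111.403  -0.132  15.176]
2 0 [0.41 0.71]
2 1 [-0.65  1.1 ]
2 2 [0.27 0.72]
3 1 [ 0.01 -0.47]
3 2 [ 1.39 -1.37]
7 0 [0.46 0.56]
7 1 [-0.34 -0.03]
7 2 [0.06 0.15]
8 0 [ 0.58 -0.52]
8 1 [-1.02  0.36]
8 2 [ 0.52 -0.15]
only 7,8 [617.161 219.53  108.693  -0.13   15.302] 2,7,8 [617.183 219.566 107.824  -0.131  15.738]
0 [621.206 279.086 117.514]
1 [605.022 161.416 119.757]
2 [539.334 289.662  90.703]
```

```bash
python3 - <<'E'
from fit import *
v=np.load("deck.npy");v[:4]=[617.1,219.5,110,-.131];np.save("deck.npy",v)
go(tool(0),dk([-25.5,.5,60+8]));indeck();print(sense()["joints"])
E
```

```text
d [ 80.7 -59.7 191.8] rot [-0.    -0.434 -0.006]
tcp in deck [128.786  59.423 207.967] z-err [ 0.421 -0.002 -0.907]
[ 0.35   0.521  0.475 -0.     2.142 -1.084]
```

Units first: shifts go in shares of 62.5 mm and turns go in shares of 4 rad. So 40 mm is 0.64, -30 mm is -0.48, -0.145 rad / 4 = -0.0363.

```bash
echo '[[[0.64, -0.48, 0.32], [0, 0, 0]], [[0.64, -0.48, 0.48], [0, -0.0363, -0.0005]], [[0, 0, 0], [0, -0.0363, -0.0005]], [[0, 0, 0], [0, -0.0363, -0.0005]], [[0, 0, 0], [0, 0, 0]], [[0, 0, 0], [0, 0, 0]]]' | python3 -m crank && python3 - <<'E'
from fit import *
go(tool(0),dk([-25.5,.5,30+8]));indeck()
E
```

```text
t: 15.42
tool_pos: [588.0, 238.8, 318.6]
tcp_rot: [0.186, 2.751, -0.035]
contact_force: [-0.4, -0.8, -0.2]
gripper_width: 0.131
finger_force: 40.0
d [ 76.7 -15.  168.4] rot [-0.001 -0.051 -0.004]
tcp in deck [ 59.736  15.324 202.27 ] z-err [ 0.051 -0.001 -0.999]
```

Scaled: 45 mm is 0.72, 25 mm is 0.4, -0.051 rad / 4 = -0.0128.

```bash
echo '[[[0.4, -0.08, 0.72], [0, -0.0128, -0.001]], [[0.4, -0.08, 0.72], [0, 0, 0]], [[0.384, -0.08, 0.72], [0, 0, 0]], [[0, 0, 0], [0, 0, 0]], [[0, 0, 0], [0, 0, 0]]]' | python3 -m crank && python3 - <<'E'
from fit import *
s=sense();go(tool(0),dk([-25.5,.5,20+8]));indeck();print(s["contact_force"],s["ft_torque"])
E
```

```text
t: 16.05
tool_pos: [575.5, 226.3, 167.4]
tcp_rot: [0.178, 2.697, -0.039]
contact_force: [0.1, -1.0, -0.7]
gripper_width: 0.134
finger_force: 40.0
d [11.7 -0.8 41.8] rot [-0.     0.003 -0.001]
tcp in deck [-13.892   1.28   69.797] z-err [-0.003 -0.    -1.   ]
[ 0.145 -1.021 -0.671] [0.053 0.267 0.019]
```

Scaled: 18 mm is 0.288, 6 mm is 0.096, 0.003 rad / 4 = 0.0008.

```bash
echo '[[[0.096, -0.0064, 0.288], [0, 0.0008, 0]], [[0.0912, -0.0064, 0.288], [0, 0, 0]], [[0, 0, 0], [0, 0, 0]], [[0, 0, 0], [0, 0, 0]], [[0, 0, 0], [0, 0, 0]]]' | python3 -m crank && python3 - <<'E'
from fit import *
im=capture("wrist");K,T=cam("wrist");np.savez("w9.npz",im=im,K=K,T=T);out=im.copy()
for P in([-88,60,13],[-70,75,0],[-70,-75,0],[-70,69,0],[-70,-69,0]): print(P,proj(K,T,dk(P))[0].round(1))
R,p=pose();print("guard near corners",proj(K,T,[p+R@np.array(a) for a in([45,-75,2],[45,75,2],[45,-75,8],[45,75,8])]).round(1))
go(tool(0),dk([-25.5,.5,8]));indeck()
cv2.imwrite("pics/w9.png",cv2.resize(im[60:240,140:500,::-1],(800,400),interpolation=cv2.INTER_CUBIC))
r=regions_of("guard","wrist")
for x in r[:1]:
    ys,xs=np.nonzero(x["pixels"]);print(x["p"],xs.min(),xs.max(),ys.min(),ys.max())
E
```

```text
t: 16.68
tool_pos: [578.2, 224.7, 127.0]
tcp_rot: [0.176, 2.702, -0.041]
contact_force: [-0.2, 0.2, -1.5]
gripper_width: 0.135
finger_force: 40.0
[-88, 60, 13] [417.6 139.2]
[-70, 75, 0] [431.2 165.2]
[-70, -75, 0] [206.4 164.9]
[-70, 69, 0] [422.2 165.2]
[-70, -69, 0] [215.4 164.9]
guard near corners [[186.5 167.6]
 [451.8 167.6]
 [190.9 165.9]
 [447.3 165.9]]
d [-2.9  0.4 24. ] rot [-0.001 -0.002  0.001]
tcp in deck [-28.385   0.116  32.051] z-err [ 0.002 -0.001 -1.   ]
0.61 187 449 169 290
```

View pics/w9.png

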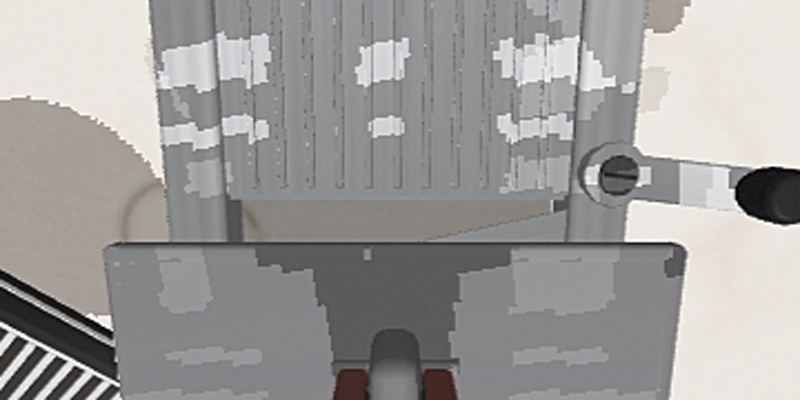

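The latch cap appears at (618,175) in the crop, which is (418,139) in full pixels against a predicted (417.6,139.2). The guard's near edge is straight and symmetric over the rails. I'll correct laterally and lower slowly.

Scaled: -2.9 mm is -0.0464, 2 mm is 0.032, -0.002 rad / 4 = -0.0005.

```bash
echo '[[[-0.0464, 0.0096, 0.032], [0, -0.0005, 0]], [[0, 0, 0.032], [0, 0, 0]], [[0, 0, 0], [0, 0, 0]], [[0, 0, 0], [0, 0, 0]]]' | python3 -m crank && python3 - <<'E'
from fit import *
go(tool(0),dk([-25.5,.7,8]));indeck()
E
```

```text
t: 17.27
tool_pos: [582.2, 224.6, 123.6]
tcp_rot: [0.176, 2.701, -0.042]
contact_force: [0.2, -0.0, -1.1]
gripper_width: 0.132
finger_force: 40.0
d [-0.7  0.3 19.3] rot [-0.002 -0.001  0.001]
tcp in deck [-26.165   0.477  27.259] z-err [ 0.001 -0.002 -1.   ]
```

Scaled: 1.5 mm is 0.024, -0.5 mm is -0.008.

```bash
echo '[[[-0.008, 0.0032, 0.024], [0, 0, 0]], [[0, 0, 0.024], [0, 0, 0]], [[0, 0, 0.024], [0, 0, 0]], [[0, 0, 0.024], [0, 0, 0]], [[0, 0, 0], [0, 0, 0]]]' | python3 -m crank && echo '[[[0, 0, 0.016], [0, 0, 0]], [[0, 0, 0.016], [0, 0, 0]], [[0, 0, 0.016], [0, 0, 0]], [[0, 0, 0.016], [0, 0, 0]], [[0, 0, 0], [0, 0, 0]]]' | python3 -m crank && python3 -c "
from fit import *
indeck();print(sense()['contact_force'],sense()['ft_torque'])"
```

```text
t: 17.9
tool_pos: [585.2, 224.3, 118.2]
tcp_rot: [0.176, 2.702, -0.042]
contact_force: [-0.8, -0.0, -1.6]
gripper_width: 0.137
finger_force: 40.0
t: 18.52
tool_pos: [586.9, 224.1, 114.7]
tcp_rot: [0.176, 2.701, -0.042]
contact_force: [-0.2, -1.5, -0.9]
gripper_width: 0.138
finger_force: 40.0
tcp in deck [-25.71    0.619  17.176] z-err [ 0.001 -0.002 -1.   ]
[-0.232 -1.479 -0.87 ] [ 0.082  0.254 -0.02 ]
```

Scaled: 1 mm is 0.016.

```bash
for i in 1 2; do echo '[[[0, 0, 0.016], [0, 0, 0]], [[0, 0, 0.016], [0, 0, 0]], [[0, 0, 0.016], [0, 0, 0]], [[0, 0, 0], [0, 0, 0]]]' | python3 -m crank; done; python3 -c "
from fit import *
indeck();print(sense()['contact_force'],sense()['ft_torque'])"
```

```text
t: 19.02
tool_pos: [588.1, 224.0, 111.9]
tcp_rot: [0.176, 2.702, -0.042]
contact_force: [0.4, 0.3, -0.4]
gripper_width: 0.136
finger_force: 40.0
t: 19.52
tool_pos: [589.4, 223.8, 109.3]
tcp_rot: [0.176, 2.701, -0.042]
contact_force: [-0.4, -0.4, -2.2]
gripper_width: 0.134
finger_force: 40.0
tcp in deck [-25.735   0.659  11.181] z-err [ 0.001 -0.002 -1.   ]
[-0.375 -0.394 -2.157] [ 0.1    0.363 -0.018]
```

Scaled: 0.7 mm is 0.0112.

```bash
for i in 1 2 3; do echo '[[[0, 0, 0.0112], [0, 0, 0]], [[0, 0, 0.0112], [0, 0, 0]], [[0, 0, 0], [0, 0, 0]]]' | python3 -m crank|grep -v gripper; done; python3 -c "
from fit import *
indeck();print(sense()['contact_force'],sense()['ft_torque'])"
```

```text
t: 19.9
tool_pos: [590.0, 223.7, 108.0]
tcp_rot: [0.176, 2.701, -0.042]
contact_force: [-0.4, -0.8, -1.9]
finger_force: 40.0
t: 20.27
tool_pos: [590.6, 223.7, 106.8]
tcp_rot: [0.176, 2.701, -0.042]
contact_force: [-0.3, -0.3, -1.4]
finger_force: 40.0
t: 20.65
tool_pos: [590.7, 223.6, 106.7]
tcp_rot: [0.176, 2.702, -0.042]
contact_force: [-10.5, -1.2, 5.5]
finger_force: 40.0
tcp in deck [-25.658   0.645   8.274] z-err [ 0.001 -0.002 -1.   ]
[-10.479  -1.166   5.483] [-0.161  1.09  -0.177]
```

Scaled: 0.6 mm is 0.0096.

```bash
echo '[[[0.0096, 0, 0], [0, 0, 0]], [[0, 0, 0], [0, 0, 0]]]' | python3 -m crank|grep -v gripper;  echo '[[[0.008, 0, 0.0064], [0, 0, 0]], [[0, 0, 0], [0, 0, 0]]]' | python3 -m crank|grep -v gripper; python3 -c "
from fit import *
indeck();print(sense()['contact_force'],sense()['ft_torque'])"
```

```text
t: 20.9
tool_pos: [590.7, 223.6, 106.6]
tcp_rot: [0.176, 2.7, -0.041]
contact_force: [-7.1, -1.6, 4.6]
finger_force: 40.0
t: 21.15
tool_pos: [590.7, 223.6, 106.6]
tcp_rot: [0.176, 2.699, -0.041]
contact_force: [-7.1, -1.7, 4.9]
finger_force: 40.0
tcp in deck [-25.653   0.654   8.259] z-err [-0.001 -0.001 -1.   ]
[-7.146 -1.746  4.861] [-0.146  0.822 -0.187]
```

Scaled: 1 mm is 0.016.

```bash
echo '[[[0, 0, 0.016], [0, 0, 0]], [[0, 0, 0], [0, 0, 0]]]' | python3 -m crank|grep -v gripper;  echo '[[[0, 0, 0.016], [0, 0, 0]], [[0, 0, 0], [0, 0, 0]]]' | python3 -m crank|grep -v gripper; python3 -c "
from fit import *
indeck();print(sense()['contact_force'],sense()['ft_torque'])"
```

```text
t: 21.4
tool_pos: [590.7, 223.6, 106.7]
tcp_rot: [0.177, 2.7, -0.041]
contact_force: [-13.1, -2.4, 10.1]
finger_force: 40.0
t: 21.65
tool_pos: [590.7, 223.6, 106.6]
tcp_rot: [0.177, 2.7, -0.041]
contact_force: [-18.9, -3.7, 15.2]
finger_force: 40.0
tcp in deck [-25.62    0.665   8.235] z-err [-0.    -0.001 -1.   ]
[-18.88   -3.692  15.236] [-0.606  1.901 -0.453]
```

Scaled: -1.5 mm is -0.024.

```bash
echo '[[[0, 0, -0.024], [0, 0, 0]], [[0, 0, 0], [0, 0, 0]]]' | python3 -m crank|grep force;  echo '[[[0, 0, 0], [0, 0, 0]], [[0, 0, 0], [0, 0, 0]], [[0, 0, 0], [0, 0, 0]], [[0, 0, 0], [0, 0, 0]]]' | python3 -m crank 0.4; python3 -c "
from fit import *
indeck();go(tool(0),dk([-25.5,.7,8]))"
```

```text
contact_force: [-10.0, -1.5, 7.9]
finger_force: 40.0
t: 22.4
tool_pos: [590.9, 223.9, 105.0]
tcp_rot: [0.176, 2.7, -0.041]
contact_force: [-1.2, 0.2, 3.3]
gripper_width: 0.4
finger_force: 1.9
tcp in deck [-26.145   0.963   6.656] z-err [-0.    -0.001 -1.   ]
d [-0.6 -0.3 -1.3] rot [-0.001  0.     0.001]
```

Scaled: -60 mm is -0.96, -50 mm is -0.8.

```bash
echo '[[[0, 0, -0.16], [0, 0, 0]], [[0, 0, -0.8], [0, 0, 0]], [[-0.48, 0, -0.96], [0, 0, 0]], [[-0.64, 0, -0.8], [0, 0, 0]], [[0, 0, 0], [0, 0, 0]], [[0, 0, 0], [0, 0, 0]]]' | python3 -m crank && python3 - <<'E'
from fit import *
im=capture("wrist");K,T=cam("wrist");np.savez("w10.npz",im=im,K=K,T=T);indeck()
cs=[dk([x,y,6]) for x,y in((-70,75),(-70,-75),(20,-75),(20,75))]
print(proj(K,T,cs).round(1).tolist(),"if h=5",proj(K,T,[dk([-70,y,11]) for y in(75,-75)]).round(1).tolist())
r=regions_of("guard","wrist");print(len(r))
for x in r[:1]:
    m=x["pixels"].astype(np.uint8);ys,xs=np.nonzero(m);print(x["p"],xs.min(),xs.max(),ys.min(),ys.max())
    c=max(cv2.findContours(m,0,2)[0],key=cv2.contourArea);print(cv2.approxPolyDP(c,4,True)[:,0].tolist())
r=regions_of("latch_knob","wrist");print([(x["p"],x["position"]) for x in r]);print(proj(K,T,[knob(q,22.5) for q in(1.4,1.55,1.7,1.85)]).round(1).tolist())
E
```

```text
t: 23.15
tool_pos: [581.6, 225.0, 281.2]
tcp_rot: [0.176, 2.702, -0.042]
contact_force: [0.1, -0.0, -0.4]
gripper_width: 0.399
finger_force: 0.0
tcp in deck [ 38.96    0.669 169.157] z-err [ 0.004 -0.003 -1.   ]
[[390.8, 80.7], [246.1, 80.5], [251.1, 166.5], [385.3, 166.9]] if h=5 [[391.9, 80.1], [245.0, 79.9]]
2
0.69 247 389 79 165
[[247, 82], [252, 165], [383, 165], [388, 81]]
[(0.84, [398.9, 58.7])]
[[418.7, 66.0], [419.8, 59.7], [420.1, 53.2], [419.4, 46.9]]
```

The guard lies where it belongs: its mask corners match the predicted seat within about 2 px. Now for the latch.

```bash
python3 - <<'E'
from fit import *
print((tool(.8).T@(knob(1.5,90)-pose()[1])).round(1));go(tool(.8),knob(1.5,90))
S=tool(.8);q=1.5
for q2 in(1.3,1.1,.9,.7,.5,.3,.1,-.05): print(q2,(S.T@(knob(q2,18)-knob(q,18))).round(1));q=q2
E
```

```text
[ 16.6 156.6  78.6]
d [123.3  97.8  78.8] rot [-0.001 -0.006 -0.798]
1.3 [-4.3 -6.3  0. ]
1.1 [-3. -7. -0.]
0.9 [-1.5 -7.4 -0. ]
0.7 [-0.  -7.6  0. ]
0.5 [ 1.5 -7.4  0. ]
0.3 [ 3. -7.  0.]
0.1 [ 4.3 -6.3 -0. ]
-0.05 [ 4.  -4.1  0. ]
```

Scaled: 41 mm is 0.656, 33 mm is 0.528, -0.16 rad / 4 = -0.04.

```bash
echo '[[[0.656, 0.528, 0.16], [0, 0, 0]], [[0.656, 0.528, 0.16], [0, 0, 0]], [[0.656, 0.512, 0.16], [0, 0, 0]], [[0, 0, 0], [0, 0, -0.04]], [[0, 0, 0], [0, 0, -0.04]], [[0, 0, 0], [0, 0, -0.04]], [[0, 0, 0], [0, 0, -0.04]], [[0, 0, 0], [0, 0, -0.04]], [[0, 0, 0], [0, 0, 0]], [[0, 0, 0], [0, 0, 0]]]' | python3 -m crank 0.34 20 && python3 - <<'E'
from fit import *
go(tool(.8),knob(1.5,18));indeck()
capture("wrist");K,T=cam("wrist")
r=regions_of("latch_knob","wrist");print([(x["p"],x["position"]) for x in r[:2]])
ys,xs=np.nonzero(r[0]["pixels"]);print(xs.min(),xs.max(),ys.min(),ys.max())
for q in(1.3,1.5,1.7): print(proj(K,T,[knob(q,33),knob(q,12),dk([-88,60,12])]).round(1).tolist())
E
```

```text
t: 24.55
tool_pos: [496.3, 334.8, 201.7]
tcp_rot: [-0.898, 2.59, -0.274]
contact_force: [-0.7, 0.2, -0.1]
gripper_width: 0.343
finger_force: 0.0
d [  1.4   1.  122.1] rot [-0.    -0.003 -0.001]
tcp in deck [-83.408  98.546 140.078] z-err [ 0.003 -0.    -1.   ]
[(0.9, [306.7, 173.7])]
286 325 152 201
[[312.6, 199.1], [313.0, 193.5], [294.5, 161.0]]
[[319.2, 194.7], [319.1, 189.4], [294.5, 161.0]]
[[324.8, 189.2], [324.3, 184.2], [294.5, 161.0]]
```

The knob's mask extents put it at 1.5 rad, as assumed. Descending to cage it.

Scaled: 40 mm is 0.64, 1.4 mm is 0.0224, -0.003 rad / 4 = -0.0008.

```bash
echo '[[[0.0224, 0.016, 0.64], [0, 0, 0]], [[0, 0, 0.64], [0, -0.0008, 0]], [[0, 0, 0.32], [0, 0, 0]], [[0, 0, 0.192], [0, 0, 0]], [[0, 0, 0], [0, 0, 0]], [[0, 0, 0], [0, 0, 0]]]' | python3 -m crank && python3 - <<'E'
from fit import *
go(tool(.8),knob(1.5,18));indeck()
E
```

```text
t: 25.4
tool_pos: [542.4, 329.2, 102.3]
tcp_rot: [-0.9, 2.583, -0.271]
contact_force: [0.0, 0.8, -0.3]
gripper_width: 0.341
finger_force: 0.0
d [ 2.2  0.6 12.3] rot [-0.     0.004  0.001]
tcp in deck [-83.427  99.034  30.353] z-err [-0.004 -0.    -1.   ]
```

Scaled: 6 mm is 0.096, 2.2 mm is 0.0352, 0.004 rad / 4 = 0.001.

```bash
echo '[[[0.0352, 0.0096, 0.096], [0, 0.001, 0]], [[0, 0, 0.096], [0, 0, 0]], [[0, 0, 0], [0, 0, 0]]]' | python3 -m crank && echo '[[[-0.0688, -0.1008, 0], [0, 0, 0]], [[-0.048, -0.112, 0], [0, 0, 0]], [[-0.024, -0.1184, 0], [0, 0, 0]], [[0, -0.1216, 0], [0, 0, 0]], [[0.024, -0.1184, 0], [0, 0, 0]], [[0, 0, 0], [0, 0, 0]]]' | python3 -m crank && python3 - <<'E'
from fit import *
indeck();go(tool(.8),knob(.5,18))
E
```

```text
t: 25.78
tool_pos: [544.9, 326.8, 87.9]
tcp_rot: [-0.901, 2.59, -0.275]
contact_force: [-0.2, -0.0, 0.4]
gripper_width: 0.336
finger_force: 0.0
t: 26.52
tool_pos: [570.5, 302.8, 101.9]
tcp_rot: [-0.9, 2.59, -0.277]
contact_force: [-0.0, 0.5, 0.3]
gripper_width: 0.336
finger_force: 0.0
tcp in deck [-55.173  76.458  16.786] z-err [ 0.004 -0.002 -1.   ]
d [-1.6  0.8 -1.2] rot [-0.002 -0.004  0.001]
```

Scaled: -6.3 mm is -0.1008, -6 mm is -0.096.

```bash
echo '[[[0.048, -0.096, -0.016], [0, 0, 0]], [[0.0688, -0.1008, 0], [0, 0, 0]], [[0.024, -0.064, 0], [0, 0, 0]], [[0.016, -0.048, 0], [0, 0, 0]], [[0, 0, 0], [0, 0, 0]]]' | python3 -m crank && python3 - <<'E'
from fit import *
indeck();print(sense()["contact_force"])
capture("wrist");K,T=cam("wrist")
r=regions_of("latch_knob","wrist");print([(x["p"],x["position"]) for x in r[:2]])
if r:
  ys,xs=np.nonzero(r[0]["pixels"]);print(xs.min(),xs.max(),ys.min(),ys.max())
for q in(0,.2,.4): print(proj(K,T,[knob(q,33),knob(q,12),dk([-88,60,12])]).round(1).tolist())
E
```

```text
t: 27.15
tool_pos: [573.2, 282.4, 105.4]
tcp_rot: [-0.901, 2.59, -0.275]
contact_force: [-0.1, 0.3, 0.1]
gripper_width: 0.343
finger_force: 0.4
tcp in deck [-48.824  56.668  17.703] z-err [ 0.004 -0.001 -1.   ]
[-0.14   0.263  0.105]
[(0.6, [348.4, 220.4])]
319 385 185 272
[[324.5, 257.6], [323.7, 241.9], [369.7, 201.0]]
[[334.8, 265.6], [332.9, 249.2], [369.7, 201.0]]
[[346.6, 271.5], [343.4, 254.5], [369.7, 201.0]]
```

Scaled: -2 mm is -0.032.

```bash
for k in 1 2; do echo '[[[0, -0.032, 0], [0, 0, 0]], [[0, 0, 0], [0, 0, 0]]]' | python3 -m crank|grep -E "force|pos"; done; python3 - <<'E'
from fit import *
indeck();print(sense()["contact_force"])
E
```

```text
tool_pos: [574.0, 281.4, 105.7]
contact_force: [-3.6, 1.4, -0.7]
finger_force: 1.4
tool_pos: [575.0, 279.7, 106.0]
contact_force: [-3.0, 1.0, -2.2]
finger_force: 2.0
tcp in deck [-46.654  54.191  17.362] z-err [ 0.004  0.    -1.   ]
[-3.035  0.996 -2.167]
```

Scaled: -1.5 mm is -0.024.

```bash
for k in 1 2 3; do echo '[[[0, -0.024, 0], [0, 0, 0]], [[0, 0, 0], [0, 0, 0]]]' | python3 -m crank|grep -E "force|pos"; done; python3 - <<'E'
from fit import *
indeck();print(sense()["contact_force"])
capture("wrist");K,T=cam("wrist")
r=regions_of("latch_knob","wrist")
if r:
  ys,xs=np.nonzero(r[0]["pixels"]);print(r[0]["p"],xs.min(),xs.max(),ys.min(),ys.max())
for q in(0,.2): print(proj(K,T,[knob(q,33),knob(q,12),dk([-88,60,12])]).round(1).tolist())
E
```

```text
tool_pos: [575.5, 278.7, 106.3]
contact_force: [-5.6, 2.0, -2.4]
finger_force: 2.7
tool_pos: [575.6, 278.6, 106.2]
contact_force: [-9.2, 4.4, -3.2]
finger_force: 4.6
tool_pos: [575.7, 278.4, 106.1]
contact_force: [-9.9, 8.1, -2.2]
finger_force: 6.4
tcp in deck [-45.808  52.983  17.102] z-err [ 0.005  0.006 -1.   ]
[-9.86   8.059 -2.209]
0.81 321 392 185 267
[[333.2, 259.2], [331.3, 243.4], [377.6, 202.3]]
[[343.5, 267.2], [340.4, 250.6], [377.6, 202.3]]
```

The latch is on its stop: the TCP has stalled, the force is rising, and the mask gives about 0 rad. I'll back off and retract.

Scaled: 4 mm is 0.064.

```bash
echo '[[[0, 0.064, 0], [0, 0, 0]], [[0, 0.064, 0], [0, 0, 0]], [[0, 0, 0], [0, 0, 0]]]' | python3 -m crank|grep force; echo '[[[0, 0, -0.32], [0, 0, 0]], [[0, 0, -0.8], [0, 0, 0]], [[0, 0, -0.8], [0, 0, 0]], [[0, 0, 0], [0, 0, 0]], [[0, 0, 0], [0, 0, 0]]]' | python3 -m crank && python3 - <<'E'
from fit import *
indeck()
capture("wrist");K,T=cam("wrist")
r=regions_of("latch_knob","wrist")
ys,xs=np.nonzero(r[0]["pixels"]);print(r[0]["p"],r[0]["position"],xs.min(),xs.max(),ys.min(),ys.max())
for q in(0,.2,.4): print(proj(K,T,[knob(q,33),knob(q,12),dk([-88,60,12])]).round(1).tolist())
r=regions_of("guard","wrist")
m=r[0]["pixels"].astype(np.uint8);c=max(cv2.findContours(m,0,2)[0],key=cv2.contourArea);print(r[0]["p"],cv2.approxPolyDP(c,5,True)[:,0].tolist())
print(proj(K,T,[dk([x,y,6]) for x,y in((-70,75),(-70,-75),(20,-75),(20,75))]).round(1).tolist())
E
```

```text
contact_force: [0.8, -0.4, 0.4]
finger_force: 0.0
t: 29.6
tool_pos: [523.5, 289.4, 215.4]
tcp_rot: [-0.9, 2.588, -0.274]
contact_force: [0.4, -0.5, -0.8]
gripper_width: 0.337
finger_force: 0.0
tcp in deck [-47.8    57.048 138.638] z-err [ 0.001 -0.    -1.   ]
0.75 [334.0, 176.2] 316 358 157 203
[[321.7, 199.1], [321.4, 193.5], [349.1, 167.6]]
[[327.8, 204.0], [327.0, 198.1], [349.1, 167.6]]
[[334.7, 207.7], [333.5, 201.6], [349.1, 167.6]]
0.92 [[237, 78], [178, 145], [271, 231], [289, 218], [294, 234], [344, 186], [333, 188], [327, 202], [316, 200], [317, 187], [331, 172]]
[[345.4, 189.1], [236.4, 76.8], [175.7, 144.7], [284.4, 245.1]]
```

```bash
python3 -c "
from bench import *
print(job_done())"
```

```text
the job is handed in; nothing more can be done
None
```

The job is handed in at about 30 s of the 61 s; no verdict came back. By my camera and force readings, the guard lies flush over both pins, the latch is back at its stop (about 0 rad), the robot touches nothing, and I saw no sign of the bystanders being touched, though I did not re-measure them.

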